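# Rack the airbrush barrels and hold the washer lid at its half-open mark

### The job

Get the two stripped airbrush barrels ready for the parts washer: with the washer still shut, stand each one upright, all the way down, in its own sleeve of the wash rack and leave the rack standing on the table. Then lift the washer's self-closing lid to the half-open mark on its side quadrant (40 degrees), never swinging it wide open, and finish still holding it steady there, so that a colleague can lower the rack in while the lid keeps the fumes back. Leave the weights, bottles, cup and tape where they are.

Things in the scene. Friction and masses are not known exactly. Their poses are not given: they have to be found in the camera images.
- barrel_a_centre (a point): One of two identical bare steel airbrush barrels, a round rod 100 mm long, 15 mm thick at its lowest 12 mm and 13 to 14.5 mm above, 55 g, standing upright and free on the table. This point is its centre, 50 mm above its foot; z runs up along it. At 8 mm above the centre a short air stub (8 mm thick) sticks out along its x to 16 mm from the axis; the upper 36 mm are plain and good to grip. Nothing needs turning over: the end it stands on goes down into the sleeve
- barrel_b_centre (a point): The other barrel, same as the first
- rack: The wash rack, bare steel, loose on the table, 0.7 kg: a base 64 (x) by 130 (y) by 5 mm with two upright square sleeves 70 mm apart along its y and a slim lifting post midway between them, 75 mm high with a grip 22 (x) by 9 (y) mm. Origin at the centre of the underside, z up
- sleeve_a_mouth (a point): Centre of the open top of one sleeve of the rack, 50 mm above the table; axes as the rack's. Sleeve 25 mm square outside, 21 mm square inside, 45 mm deep; a barrel fully down stands on its floor with its centre 5 mm above this point
- sleeve_b_mouth (a point): The same for the other sleeve; either barrel may go in either
- lid (a joint): Opening angle of the parts washer's lid in rad: 0 shut, 0.698 (40 degrees) at the half-open mark, stop at 1.25. A spring and its weight (0.5 kg) push it shut: at the handle about 6.5 N to start lifting, about 8 N at the mark; it falls shut when let go
- lid_handle (a point): Middle of the round bar handle on top of the lid near its front edge: bar 12 mm thick, about 110 mm free between its posts, along this frame's y, its centre 40 mm above the lid's face, moving with the lid. With the lid shut z is up and x points level to the hinge side
- lid_hinge (a point): Middle of the lid's hinge axis at the washer's far upper edge, 156 mm above the table; the axis runs along this frame's y, fixed to the washer: x points level away from the robot side, z up. With the lid shut the handle bar's centre lies at x -150, z +42 mm in this frame; opening the lid raises it about this axis. The washer is a fixed steel box 190 (x) by 250 (y) by 150 mm high whose far edge lies 5 mm short of this axis
- lid_stud (a point): The dark stud at the lid's +y side, 100 mm from the hinge axis, that runs along the slot of the quadrant as the lid opens
- half_open_mark (a point): The half-open mark: dark line and small raised tab on the outer edge of the fixed slotted steel quadrant at the washer's +y side, 112 mm from the hinge axis and 40 degrees up from level. The lid is at the mark when stud, mark and hinge axis are in line. The quadrant rises to 265 mm above the table, 115 mm above the washer's body
- weight_a: Square steel bar used as a paper weight, 80 x 16 x 16 mm, lying loose; leave alone. Origin under its centre
- weight_b: A second such weight; leave alone
- weight_c: A third such weight; leave alone
- bottle_a: Paint bottle, 32 mm thick, 85 mm high, loose; leave alone. Origin under its centre
- bottle_b: A second paint bottle; leave alone
- mixing_cup: Small steel mixing cup, 52 mm wide, 45 mm high, loose; leave alone. Origin under its centre
- tape_roll: Roll of tape lying flat, 84 mm wide, 22 mm high, loose; leave alone. Origin under its centre
Not all that is in view belongs to the job. What is shaped like the rack but red or turquoise is not meant.

How it is judged:
On the way, in this order (a step that is already met when the one before it is completed fails the run):
1. both barrels stand fully down in the rack's sleeves, let go, with the washer still shut (((horizontal distance between barrel_a_centre and sleeve_a_mouth below 0.012 m and z of barrel_a_centre in the frame of sleeve_a_mouth below 0.01 m and angle between each of barrel_a_centre, barrel_b_centre's own z axis and vertical below 0.2 rad and horizontal distance between barrel_b_centre and sleeve_b_mouth below 0.012 m and z of barrel_b_centre in the frame of sleeve_b_mouth below 0.01 m) or (horizontal distance between barrel_a_centre and sleeve_b_mouth below 0.012 m and z of barrel_a_centre in the frame of sleeve_b_mouth below 0.01 m and angle between each of barrel_a_centre, barrel_b_centre's own z axis and vertical below 0.2 rad and horizontal distance between barrel_b_centre and sleeve_a_mouth below 0.012 m and z of barrel_b_centre in the frame of sleeve_a_mouth below 0.01 m)) and angle between rack's own z axis and vertical below 0.05 rad and height (world z) of rack below 0.006 m and value of joint lid below 0.06 rad and contact force between the fingers and barrel_a below 0.1 N and contact force between the fingers and barrel_b below 0.1 N), for 0.2 s.
2. the lid is held at the half-open mark by the fingers (value of joint lid between 0.611 and 0.785 rad and contact force between the fingers and lid above 2 N), for 0.3 s.
At the end, for the whole second after the job is handed in: Fingers hold the lid steady (under 0.05 rad/s) at 35 to 45 degrees with over 2 N, rack and barrels not propping it; each barrel in its own sleeve, within 12 mm of its axis, centre at most 10 mm above the mouth (seated: 5), within 0.2 rad of upright; rack standing on the table (all of step 2 and ((horizontal distance between barrel_a_centre and sleeve_a_mouth below 0.012 m and z of barrel_a_centre in the frame of sleeve_a_mouth below 0.01 m and angle between each of barrel_a_centre, barrel_b_centre's own z axis and vertical below 0.2 rad and horizontal distance between barrel_b_centre and sleeve_b_mouth below 0.012 m and z of barrel_b_centre in the frame of sleeve_b_mouth below 0.01 m) or (horizontal distance between barrel_a_centre and sleeve_b_mouth below 0.012 m and z of barrel_a_centre in the frame of sleeve_b_mouth below 0.01 m and angle between each of barrel_a_centre, barrel_b_centre's own z axis and vertical below 0.2 rad and horizontal distance between barrel_b_centre and sleeve_a_mouth below 0.012 m and z of barrel_b_centre in the frame of sleeve_a_mouth below 0.01 m)) and angle between rack's own z axis and vertical below 0.05 rad and height (world z) of rack below 0.006 m and velocity of joint lid between -0.05 and 0.05 rad/s and contact force between each of rack, barrel_a, barrel_b and lid below 0.1 N); the arm keeps its last pose, push and grip.
It fails at once if the lid is swung wide open (past 0.96 rad, 55 degrees) (value of joint lid above 0.96 rad).
It fails at once if a weight, bottle, the cup or the tape is moved more than 30 mm or a bottle or the cup tipped over (distance of any of weight_a, weight_b, weight_c, bottle_a, bottle_b, mixing_cup, tape_roll from where it was at the start of the episode above 0.03 m or angle between any of bottle_a, bottle_b, mixing_cup's own z axis and vertical above 0.6 rad).
It also fails if it takes over 64 s, if anything falls off the work surface, if the arm or the gripper's body presses on something with over 40 N, if the wrist force passes 120 N, or if a joint passes its speed limit or range.

### The arm

A 7-joint arm with a two-finger parallel gripper is mounted at the origin on the work surface. World frame = base frame: x ahead of the robot, y to its left, z up, the work surface at z = 0. Lengths are in m, angles in rad, forces in N, time in s.
With the tool pointing down it reaches from about 0.4 to 0.85 m from the base axis. Payload 10.4 kg.
Tool frame: the origin (TCP) lies between the finger pads; the fingertips stand 19 mm ahead of it and the grasp point (between the pads) is the TCP; z points along the fingers, y is the direction in which the jaws open and shut (so a half turn about z gives the same grasp; the last joint's range is limited). The gripper opens to 85 mm and grips with 20 to 120 N. Pads are 22 mm wide; open, the fingers measure 114 mm over their backs; the gripper's body (76 mm by 85 mm) begins 54 mm behind the grasp point. The pads swing forward as they close: fully open they stand 13 mm farther back than shut.
Start: joints at [1.223, 0.332, -0.065, 1.46, 0.022, 1.35, -0.088], TCP at [0.199, -0.592, 0.25] pointing down, gripper open.
Joint ranges: [-2.6, 2.6], [-0.5, 2.12], [-1.47, 1.34], [0.16, 2.42], [-1.27, 4.41], [0.06, 2.06], [-2.6, 2.6]. Speed limits (rad/s): [2.22, 2.22, 2.79, 2.79, 3.14, 3.14, 3.14].

### API

Orientations are given as a unit quaternion [x, y, z, w].
In Python, from workcell import manip gives the robot as it stands.
- The arm moves only by the shell command python3 -m jog 'ROWS' [FORCE]. ROWS is JSON, a list of rows, each an object with "offset": the shift along the tool's x, y, z as a fraction of full scale, a list of three; "rotation": the turn, a rotation vector about the tool's x, y, z as a fraction of full scale, a list of three; "fingers": the opening, from -1 (shut) to 1 (fully open), so that 0 is half open. A call has 1 to 8 rows; each row shifts and turns the commanded pose from where the row before left it, along the tool's axes as they then stand; what a row does not reach is not made up. Full scale, the value 1, is 0.15 m for a shift and 2 rad for a turn. A row lasts 1/8 s, in which the tool goes at most 62.5 mm and 10.7 degrees, less where a joint would pass 70% of its speed; a pose out of reach is approached as far as the arm can. A call with a number of a shift or a turn outside -1 to 1 is refused whole. A call with a gripper value outside its range is refused whole. The fingers move at their own pace and stop on an object; FORCE is the grip in N (left out, the last holds). Time passes only in rows, so rows that do not move let the fingers close. It gives the time, the measured TCP pose, the force and the opening at its end, in the units of the state.
- manip.get_obs(): the state, without advancing time (a new reading comes with each control period).
- manip.camera(name): name is "side" or "top"; returns the picture (400x640x3 uint8, red, green, blue); there is no depth.
- manip.camera_info(name): a dict with "mtx" (3x3 intrinsics, pixels), "D" ([k1, k2, p1, p2, k3] as OpenCV has them; the pictures are not rectified), "xyz" and "rotation" of the camera in the world. Camera axes: x right, y down, z forward; pixel columns grow to the right and rows downward; lengths in m; the calibration is good to about 2 mm. A picture is of the moment at which its call begins. camera_info takes no time and is no camera call.
- manip.hand_in(): hands the job in, once; it reports no verdict.
Trained networks look in the newest picture that a camera, given by its name, has taken for a name from the list of things; names that differ only in an ending like _2 or _b are one class to them, and where a whole thing is asked for, a point or a joint stands for the part that bears it (a point fixed in the world has none). Each returns a list of dicts, best first, with "conf" (0 to 1); they miss things now and then, are a little off and sometimes report something else, mostly with a low value. They report only what shows in the picture. A call takes as long as a camera call. They do not tell look-alikes from the thing itself.
- manip.recognise(camera, query): "bbox" ([left, top, right, bottom] in pixels, round what is visible of it).
The state is a dict: "clock": time; "joint_pos": joint angles; "joint_velocities": joint speeds; "tau": joint torques, N m; "position": TCP position; "ee_rot": TCP orientation; "ft_force": force on the tool from outside, world axes, zero at the start; "torque": the same for the moment, N m; "grip_width": opening from 0.0 (shut) to 1.0 (fully open).
Only numpy, scipy, OpenCV 4.12 (cv2) and the standard library are available. Lean on these libraries where they do the work, as an engineer would, in place of code of your own. Each camera call takes 0.05 s, during which the arm holds its last target. There are 200 camera calls.

## Working session

There is one attempt and no reset: what is moved stays moved. The work goes in short steps, Python scripts to look and compute and a shell command to move; the robot and the scene stay as the last step left them, time stands still between calls to the robot, and variables do not carry over. Pictures are saved under pics/ and viewed, about 8 in all and at most 12, crops included, and the job is handed in when it is done.

```bash
mkdir -p pics; cat > h.py <<'E'
import numpy as np, cv2
from workcell import manip
from scipy.spatial.transform import Rotation as R
def cam(n):
    i=manip.camera_info(n); r=np.array(i["rotation"],float)
    M=r if r.shape==(3,3) else R.from_quat(r).as_matrix()
    return np.array(i["mtx"]),np.array(i["D"]),np.array(i["xyz"]),M
def ray(n,uv):
    K,D,t,M=cam(n); p=cv2.undistortPoints(np.array([[uv]],float),K,D)[0,0]
    return t,M@np.array([p[0],p[1],1.])
def onz(n,uv,z):
    t,d=ray(n,uv); return t+d*(z-t[2])/d[2]
def proj(n,P):
    K,D,t,M=cam(n); P=(np.atleast_2d(P)-t)@M
    return cv2.projectPoints(P,np.zeros(3),np.zeros(3),K,D)[0][:,0]
def tri(a,b):
    t1,d1=ray("top",a);t2,d2=ray("side",b)
    s=np.linalg.lstsq(np.c_[d1,-d2],t2-t1,rcond=None)[0]
    p,q=t1+s[0]*d1,t2+s[1]*d2
    return (p+q)/2,np.linalg.norm(p-q)
def shot(n,f,box=None,k=1):
    im=manip.camera(n)[:,:,::-1]
    if box: im=im[box[1]:box[3],box[0]:box[2]]
    cv2.imwrite("pics/"+f,cv2.resize(im,None,fx=k,fy=k,interpolation=cv2.INTER_CUBIC))
E
python3 - <<'E'
from h import *
np.set_printoptions(precision=3,suppress=True)
o=manip.get_obs(); print(o["clock"],o["position"],o["ee_rot"],o["grip_width"])
for n in("top","side"):
    i=manip.camera_info(n);print(n,i); shot(n,n+"0.png")
    for q in("barrel_a_centre","rack","lid_handle","lid_stud","half_open_mark","sleeve_a_mouth"):
        try: print(n,q,[(np.round(d["bbox"],0).tolist(),round(d["conf"],2)) for d in manip.recognise(n,q)])
        except Exception as e: print(q,e)
E
```

```text
0.0 [ 0.199 -0.592  0.249] [ 0.987  0.162 -0.    -0.001] 1.0018910362421158
top {'mtx': array([[384.028,   0.   , 317.255],
       [  0.   , 384.028, 198.882],
       [  0.   ,   0.   ,   1.   ]]), 'D': array([-0.06,  0.  ,  0.  ,  0.  ,  0.  ]), 'xyz': array([0.445, 0.047, 1.146]), 'rotation': array([ 0.708, -0.705,  0.024, -0.023])}
top barrel_a_centre [([209.0, 208.0, 223.0, 215.0], 0.41)]
top rack [([157.0, 257.0, 205.0, 282.0], 0.98), ([228.0, 240.0, 255.0, 285.0], 0.8), ([253.0, 178.0, 298.0, 205.0], 0.75), ([322.0, 206.0, 340.0, 252.0], 0.58), ([176.0, 184.0, 200.0, 207.0], 0.43)]
top lid_handle [([372.0, 134.0, 476.0, 212.0], 0.61), ([369.0, 129.0, 474.0, 218.0], 0.21)]
top lid_stud [([372.0, 135.0, 474.0, 212.0], 0.55)]
top half_open_mark [([370.0, 128.0, 472.0, 214.0], 0.63)]
top sleeve_a_mouth [([154.0, 263.0, 202.0, 281.0], 0.89), ([227.0, 241.0, 261.0, 286.0], 0.87), ([320.0, 209.0, 348.0, 250.0], 0.85)]
side {'mtx': array([[476.523,   0.   , 320.256],
       [  0.   , 476.523, 205.821],
       [  0.   ,   0.   ,   1.   ]]), 'D': array([-0.05,  0.  ,  0.  ,  0.  ,  0.  ]), 'xyz': array([0.113, 0.882, 1.258]), 'rotation': array([-0.199,  0.918, -0.332,  0.079])}
side barrel_a_centre []
side rack [([281.0, 243.0, 312.0, 283.0], 0.92), ([322.0, 298.0, 372.0, 323.0], 0.85), ([329.0, 215.0, 375.0, 243.0], 0.84), ([306.0, 349.0, 352.0, 400.0], 0.77)]
side lid_handle [([298.0, 112.0, 375.0, 178.0], 0.91), ([248.0, 327.0, 276.0, 346.0], 0.31)]
side lid_stud [([298.0, 116.0, 372.0, 175.0], 0.97)]
side half_open_mark [([292.0, 116.0, 376.0, 202.0], 0.55)]
side sleeve_a_mouth [([322.0, 298.0, 366.0, 324.0], 0.92), ([279.0, 239.0, 310.0, 280.0], 0.69), ([331.0, 220.0, 373.0, 247.0], 0.6), ([304.0, 350.0, 346.0, 399.0], 0.58)]
```

View pics/top0.png

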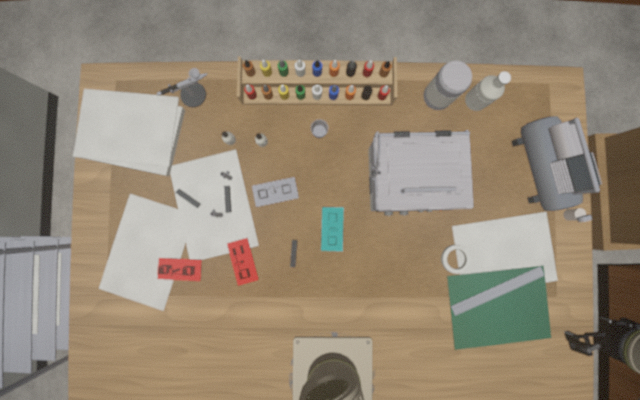

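View pics/side0.png

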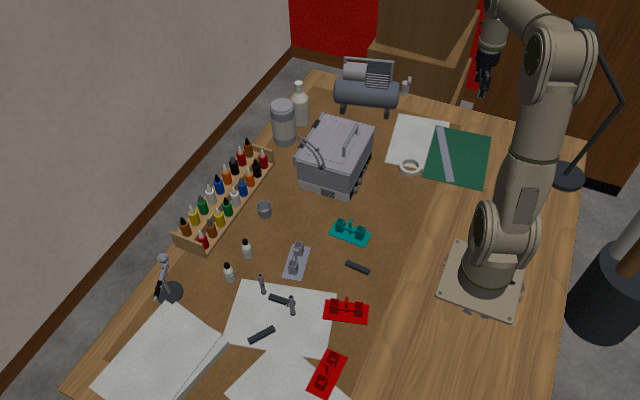

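Candidates: rack – grey at top (275,191), red at (180,269) and (243,262), turquoise at (332,229); I choose the grey one. Barrels – upright rods at top (226,175) and (217,212); the dark lying bars at (188,198), (228,199), (294,252) are weights. I'll check these in a close crop.

```bash
python3 - <<'E'
from h import *
a=manip.camera("top")[150:270,170:310,::-1]; b=manip.camera("side")[235:335,235:335,::-1]
a=cv2.resize(a,None,fx=3.4,fy=3.4,interpolation=3)
b=cv2.resize(b,None,fx=3.2,fy=3.2,interpolation=3)
im=np.zeros((408,800,3),np.uint8); im[:a.shape[0],:a.shape[1]]=a; im[:b.shape[0],480:]=b
cv2.imwrite("pics/crop.png",im)
E
```

```text
(no output)
```

View pics/crop.png

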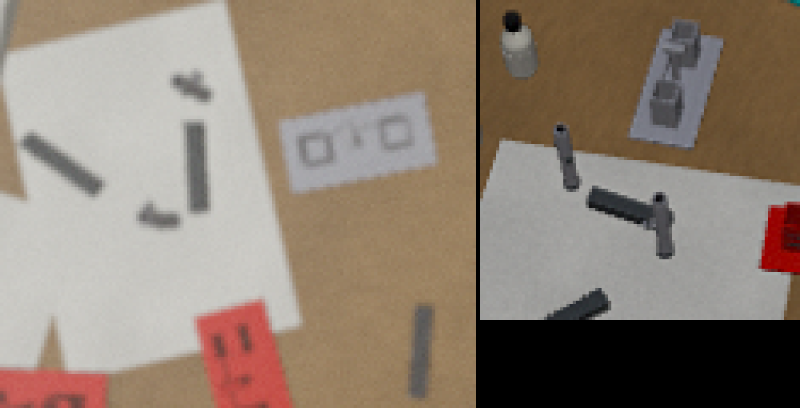

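The crop confirms the grey rack and two upright steel rods: feet at about top (231,178) and (222,213), side (264,293) and (293,314). The weight lies between them.

```bash
cat > m.py <<'E'
from h import *
np.set_printoptions(precision=4,suppress=True)
T=lambda x,y:(170+x/3.4,150+y/3.4); S=lambda x,y:(235+(x-480)/3.2,235+y/3.2)
print("b1 top",onz("top",T(177,80),.1),onz("side",S(561,129),.1),"foot",onz("side",S(573,183),0))
print("b2 top",onz("top",T(145,220),.1),onz("side",S(659,197),.1),"foot",onz("side",S(665,252),0))
print("sl",onz("top",T(316,149),.05),onz("top",T(396,132),.05),onz("side",S(667,90),.05),onz("side",S(685,27),.05))
c=[onz("top",T(*p),.005) for p in((281,122),(423,93),(437,162),(292,191))];print(np.array(c),np.mean(c,0))
c=[onz("side",S(*p),.005) for p in((665,29),(722,40),(692,147),(630,137))];print(np.array(c),np.mean(c,0))
# silhouettes of rods: fit by dark mask
from scipy.optimize import minimize
ims={n:cv2.GaussianBlur(manip.camera(n),(3,3),0).astype(float).mean(2) for n in("top","side")}
def pts(x,y,a):
    h=np.linspace(.004,.096,24); th=np.linspace(0,2*np.pi,12,endpoint=False)
    P=[[x+r*np.cos(t),y+r*np.sin(t),z] for z in h for t in th for r in(.003,.006)]
    Q=[[x+r*np.cos(t),y+r*np.sin(t),z] for z in list(h)+[.0,.1] for t in th for r in(.0115,)]
    s=[[x+d*np.cos(a),y+d*np.sin(a),.058] for d in np.linspace(.009,.015,20)]
    return np.array(P),np.array(Q),np.array(s)
def samp(n,P):
    q=proj(n,P).astype(np.float32); return cv2.remap(ims[n].astype(np.float32),q[:,0],q[:,1],1)[:,0]
def cost(v):
    P,Q,s=pts(*v); return sum(samp(n,P).mean()+.25*samp(n,s).mean()-.6*samp(n,Q).mean() for n in ims)
for n0 in ((.5,.285),(.40,.30)) if 0 else [onz("side",S(573,183),0)[:2],onz("side",S(665,252),0)[:2]]:
    b=min((minimize(cost,[n0[0]+dx,n0[1]+dy,a],method="Nelder-Mead",options=dict(initial_simplex=[[n0[0]+dx,n0[1]+dy,a],[n0[0]+dx+.006,n0[1]+dy,a],[n0[0]+dx,n0[1]+dy+.006,a],[n0[0]+dx,n0[1]+dy,a+.6]])) for a in np.arange(0,6.2,.8) for dx in(-.006,.004) for dy in (-.006,.004)),key=lambda r:r.fun)
    print("rod",b.x,b.fun)
E
python3 m.py
```

```text
b1 top [0.583  0.3084 0.1   ] [0.5813 0.3096 0.1   ] foot [0.5824 0.3072 0.    ]
b2 top [0.4696 0.332  0.1   ] [0.4712 0.3343 0.1   ] foot [0.4716 0.3351 0.    ]
sl [0.5313 0.2018 0.05  ] [0.546  0.1344 0.05  ] [0.5313 0.2062 0.05  ] [0.5481 0.1341 0.05  ]
[[0.5586 0.2393 0.005 ]
 [0.5847 0.1146 0.005 ]
 [0.5239 0.1018 0.005 ]
 [0.4979 0.2287 0.005 ]] [0.5413 0.1711 0.005 ]
[[0.5816 0.1168 0.005 ]
 [0.5235 0.1054 0.005 ]
 [0.4963 0.2287 0.005 ]
 [0.5551 0.2432 0.005 ]] [0.5391 0.1735 0.005 ]Traceback (most recent call last):
  File "m.py", line 23, in <module>
    b=min((minimize(cost,[n0[0]+dx,n0[1]+dy,a],method="Nelder-Mead",options=dict(initial_simplex=[[n0[0]+dx,n0[1]+dy,a],[n0[0]+dx+.006,n0[1]+dy,a],[n0[0]+dx,n0[1]+dy+.006,a],[n0[0]+dx,n0[1]+dy,a+.6]])) for a in np.arange(0,6.2,.8) for dx in(-.006,.004) for dy in (-.006,.004)),key=lambda r:r.fun)
  File "m.py", line 23, in <genexpr>
    b=min((minimize(cost,[n0[0]+dx,n0[1]+dy,a],method="Nelder-Mead",options=dict(initial_simplex=[[n0[0]+dx,n0[1]+dy,a],[n0[0]+dx+.006,n0[1]+dy,a],[n0[0]+dx,n0[1]+dy+.006,a],[n0[0]+dx,n0[1]+dy,a+.6]]
[... 633 characters left out ...]
               ~~~^^^^^^^^^^^^^^^^^^^^^^^^^^^^^^^^^^^^^^^^^^^^^^^^^^^^^^^^^^^^^^^^^^^^^^^^
  File "m.py", line 21, in <genexpr>
    P,Q,s=pts(*v); return sum(samp(n,P).mean()+.25*samp(n,s).mean()-.6*samp(n,Q).mean() for n in ims)
                                                                       ~~~~^^^^^
  File "m.py", line 19, in samp
    q=proj(n,P).astype(np.float32); return cv2.remap(ims[n].astype(np.float32),q[:,0],q[:,1],1)[:,0]
      ~~~~^^^^^
  File "h.py", line 14, in proj
    K,D,t,M=cam(n); P=(np.atleast_2d(P)-t)@M
            ~~~^^^
  File "h.py", line 5, in cam
    i=manip.camera_info(n); r=np.array(i["rotation"],float)
ValueError: time passes only in moves, steps and waits
```

```bash
cat > plan.py <<'E'
import sys
from h import *
# usage: plan.py x y z yaw nrows [fingers]: rows from the present pose (tool down, tool-x yaw)
x,y,z,yaw,n=map(float,sys.argv[1:6]); n=int(n)
o=manip.get_obs(); p=np.array(o["position"]); A=R.from_quat(o["ee_rot"])
G=R.from_matrix(np.c_[[np.cos(yaw),np.sin(yaw),0],[np.sin(yaw),-np.cos(yaw),0],[0,0,-1]])
rv=(A.inv()*G).as_rotvec(); g=np.array([x,y,z])
print("at",p.round(4),"F",np.round(o["ft_force"],1),"t",round(o["clock"],2),"grip",round(o["grip_width"],3),"j",np.round(o["joint_pos"],2),"per-row mm",(np.linalg.norm(g-p)/n*1e3).round(1),"deg",np.degrees(np.linalg.norm(rv)/n).round(1))
r=np.round(rv/n/2,3)
for i in range(n):
    d=A.inv().apply((g-p)/(n-i))/.15; q=np.round(d,3)
    print('{"offset":%s,"rotation":%s}'%(q.tolist(),r.tolist()))
    p=p+A.apply(q*.15); A=A*R.from_rotvec(r*2)
E
python3 plan.py .38 -.15 .33 1.2 9
```

```text
at [ 0.1995 -0.5924  0.2503] F [-0.1  0.   0.2] t 0.9 grip 1.001 j [ 1.22  0.33 -0.06  1.46  0.02  1.35 -0.09] per-row mm 53.8 deg 5.6
{"offset":[0.231, -0.268, -0.059],"rotation":[0.0, 0.0, -0.049]}
{"offset":[0.256, -0.244, -0.059],"rotation":[0.0, 0.0, -0.049]}
{"offset":[0.279, -0.218, -0.059],"rotation":[0.0, 0.0, -0.049]}
{"offset":[0.299, -0.189, -0.059],"rotation":[0.0, 0.0, -0.049]}
{"offset":[0.316, -0.159, -0.059],"rotation":[0.0, 0.0, -0.049]}
{"offset":[0.33, -0.127, -0.059],"rotation":[0.0, 0.0, -0.049]}
{"offset":[0.341, -0.095, -0.059],"rotation":[0.0, 0.0, -0.049]}
{"offset":[0.349, -0.061, -0.059],"rotation":[0.0, 0.0, -0.049]}
{"offset":[0.353, -0.026, -0.059],"rotation":[0.0, 0.0, -0.049]}
```

```bash
python3 -m jog '[{"offset":[0.23,-0.27,-0.07],"rotation":[0,0,-0.05],"fingers":0},{"offset":[0.26,-0.24,-0.07],"rotation":[0,0,-0.05],"fingers":0},{"offset":[0.28,-0.22,-0.07],"rotation":[0,0,-0.05],"fingers":0},{"offset":[0.3,-0.19,-0.06],"rotation":[0,0,-0.05],"fingers":0},{"offset":[0.32,-0.16,-0.06],"rotation":[0,0,-0.05],"fingers":0},{"offset":[0.33,-0.13,-0.06],"rotation":[0,0,-0.05],"fingers":0},{"offset":[0.34,-0.1,-0.06],"rotation":[0,0,-0.05],"fingers":0},{"offset":[0.35,-0.06,-0.06],"rotation":[0,0,-0.05],"fingers":0}]' 40; python3 plan.py .582 .308 .2 1.78 11
```

```text
clock: 1.9
position: [0.3575, -0.1946, 0.3274]
ee_rot: [0.845, 0.535, -0.0, 0.001]
ft_force: [0.3, -0.3, -0.2]
grip_width: 0.499
at [ 0.3575 -0.1946  0.3274] F [ 0.3 -0.3 -0.2] t 1.9 grip 0.499 j [ 0.9  -0.18 -0.44  1.83 -0.08  1.47  0.03] per-row mm 51.4 deg 3.4
{"offset":[0.334, -0.008, 0.077],"rotation":[0.0, 0.0, -0.03]}
{"offset":[0.333, 0.012, 0.077],"rotation":[0.0, 0.0, -0.03]}
{"offset":[0.332, 0.032, 0.077],"rotation":[0.0, 0.0, -0.03]}
{"offset":[0.33, 0.052, 0.077],"rotation":[0.0, 0.0, -0.03]}
{"offset":[0.326, 0.072, 0.077],"rotation":[0.0, 0.0, -0.03]}
{"offset":[0.321, 0.091, 0.077],"rotation":[0.0, 0.0, -0.03]}
{"offset":[0.315, 0.111, 0.077],"rotation":[0.0, 0.0, -0.03]}
{"offset":[0.307, 0.129, 0.077],"rotation":[0.0, 0.0, -0.03]}
{"offset":[0.299, 0.147, 0.077],"rotation":[0.0, 0.0, -0.03]}
{"offset":[0.29, 0.165, 0.077],"rotation":[0.0, 0.0, -0.03]}
{"offset":[0.28, 0.183, 0.077],"rotation":[0.0, 0.0, -0.03]}
```

```bash
python3 -m jog '[{"offset":[0.33,0,0.04],"rotation":[0,0,-0.03],"fingers":0},{"offset":[0.33,0.01,0.04],"rotation":[0,0,-0.03],"fingers":0},{"offset":[0.33,0.03,0.06],"rotation":[0,0,-0.03],"fingers":0},{"offset":[0.33,0.05,0.06],"rotation":[0,0,-0.03],"fingers":0},{"offset":[0.33,0.07,0.06],"rotation":[0,0,-0.03],"fingers":0},{"offset":[0.32,0.09,0.06],"rotation":[0,0,-0.03],"fingers":0},{"offset":[0.31,0.11,0.06],"rotation":[0,0,-0.03],"fingers":0},{"offset":[0.31,0.13,0.06],"rotation":[0,0,-0.03],"fingers":0}]'; python3 plan.py .582 .308 .17 1.78 5
```

```text
clock: 2.9
position: [0.5216, 0.1686, 0.2607]
ee_rot: [0.695, 0.719, 0.0, 0.0]
ft_force: [0.4, -0.9, 0.7]
grip_width: 0.504
at [0.5216 0.1686 0.2607] F [ 0.4 -0.9  0.7] t 2.9 grip 0.504 j [ 0.39  0.27 -0.93  1.61  0.22  1.36 -0.53] per-row mm 35.4 deg 2.0
{"offset":[0.183, 0.087, 0.121],"rotation":[0.0, 0.0, -0.017]}
{"offset":[0.18, 0.093, 0.121],"rotation":[0.0, 0.0, -0.017]}
{"offset":[0.177, 0.099, 0.121],"rotation":[0.0, 0.0, -0.017]}
{"offset":[0.173, 0.105, 0.121],"rotation":[0.0, 0.0, -0.017]}
{"offset":[0.169, 0.111, 0.121],"rotation":[0.0, 0.0, -0.017]}
```

```bash
python3 -m jog '[{"offset":[0.18,0.09,0.12],"rotation":[0,0,-0.017],"fingers":0},{"offset":[0.18,0.09,0.12],"rotation":[0,0,-0.017],"fingers":0},{"offset":[0.18,0.1,0.12],"rotation":[0,0,-0.017],"fingers":0},{"offset":[0.17,0.1,0.12],"rotation":[0,0,-0.017],"fingers":0},{"offset":[0.17,0.11,0.12],"rotation":[0,0,-0.017],"fingers":0},{"offset":[0,0,0],"rotation":[0,0,0],"fingers":0}]'; python3 plan.py .582 .308 .088 1.78 3; python3 - <<'E'
from h import *
a=manip.camera("top")[130:230,170:270,::-1]; b=manip.camera("side")[220:320,215:315,::-1]
cv2.imwrite("pics/c2.png",cv2.resize(np.hstack([a,b]),None,fx=4,fy=4,interpolation=3))
E
```

```text
clock: 3.65
position: [0.5795, 0.3082, 0.1688]
ee_rot: [0.63, 0.776, -0.001, -0.001]
ft_force: [-0.3, -0.4, 0.4]
grip_width: 0.501
at [0.5795 0.3082 0.1688] F [-0.3 -0.4  0.4] t 3.65 grip 0.501 j [ 0.05  0.61 -0.88  1.43  0.47  1.32 -0.65] per-row mm 27.0 deg 0.1
{"offset":[-0.002, 0.006, 0.18],"rotation":[-0.0, -0.0, -0.0]}
{"offset":[-0.002, 0.006, 0.179],"rotation":[-0.0, -0.0, -0.0]}
{"offset":[-0.001, 0.006, 0.18],"rotation":[-0.0, -0.0, -0.0]}
```

View pics/c2.png

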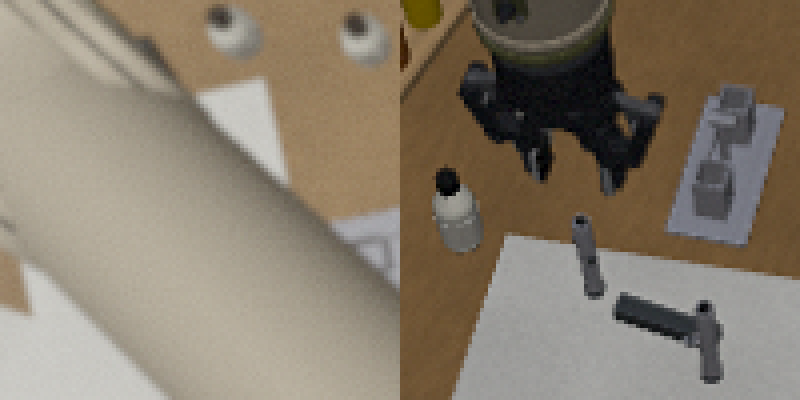

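The side view shows the open fingers at (540,180) and (610,190) in the crop, straddling barrel 1's top at (580,220). Descending and gripping.

```bash
python3 -m jog '[{"offset":[0,0.006,0.18],"rotation":[0,0,0],"fingers":0},{"offset":[0,0.006,0.18],"rotation":[0,0,0],"fingers":0},{"offset":[0,0.006,0.18],"rotation":[0,0,0],"fingers":0},{"offset":[0,0,0],"rotation":[0,0,0],"fingers":0},{"offset":[0,0,0],"rotation":[0,0,0],"fingers":-1},{"offset":[0,0,0],"rotation":[0,0,0],"fingers":-1},{"offset":[0,0,0],"rotation":[0,0,0],"fingers":-1},{"offset":[0,0,0],"rotation":[0,0,0],"fingers":-1}]' 40; python3 plan.py .5815 .308 .17 1.78 2
```

```text
clock: 4.75
position: [0.584, 0.3075, 0.0918]
ee_rot: [0.632, 0.775, 0.001, 0.001]
ft_force: [-0.5, -0.8, 6.6]
grip_width: 0.139
at [0.584  0.3075 0.0918] F [-0.5 -0.8  6.6] t 4.75 grip 0.139 j [ 0.03  0.68 -0.84  1.5   0.53  1.19 -0.69] per-row mm 39.1 deg 0.2
{"offset":[0.003, -0.007, -0.261],"rotation":[0.001, -0.0, -0.001]}
{"offset":[0.004, -0.008, -0.261],"rotation":[0.001, -0.0, -0.001]}
```

```bash
python3 -m jog '[{"offset":[0,0,-0.25],"rotation":[0,0,0],"fingers":-1},{"offset":[0,0,-0.25],"rotation":[0,0,0],"fingers":-1},{"offset":[0,0,-0.25],"rotation":[0,0,0],"fingers":-1},{"offset":[0,0,0],"rotation":[0,0,0],"fingers":-1}]'; python3 plan.py .547 .1363 .20 1.78 4
```

```text
clock: 5.25
position: [0.5842, 0.3082, 0.2063]
ee_rot: [0.631, 0.775, 0.003, 0.001]
ft_force: [0.1, 0.1, -1.1]
grip_width: 0.138
at [0.5842 0.3082 0.2063] F [ 0.1  0.1 -1.1] t 5.25 grip 0.138 j [ 0.05  0.58 -0.89  1.39  0.45  1.38 -0.63] per-row mm 44.0 deg 0.1
{"offset":[-0.268, -0.119, 0.009],"rotation":[0.001, -0.0, -0.001]}
{"offset":[-0.268, -0.119, 0.01],"rotation":[0.001, -0.0, -0.001]}
{"offset":[-0.267, -0.12, 0.01],"rotation":[0.001, -0.0, -0.001]}
{"offset":[-0.268, -0.12, 0.01],"rotation":[0.001, -0.0, -0.001]}
```

Weight −1.1 N means it is held (some in the tool tare). Carry above the far sleeve and look from the side.

```bash
python3 -m jog '[{"offset":[-0.27,-0.12,0],"rotation":[0,0,0],"fingers":-1},{"offset":[-0.27,-0.12,0],"rotation":[0,0,0],"fingers":-1},{"offset":[-0.27,-0.12,0.1],"rotation":[0,0,0],"fingers":-1},{"offset":[-0.27,-0.12,0.15],"rotation":[0,0,0],"fingers":-1},{"offset":[0,0,0],"rotation":[0,0,0],"fingers":-1},{"offset":[0,0,0],"rotation":[0,0,0],"fingers":-1}]'; python3 plan.py .547 .1363 .17 1.78 1; python3 - <<'E'
from h import *
b=manip.camera("side")[195:295,250:350,::-1]
a=manip.camera("top")[160:260,220:320,::-1]
cv2.imwrite("pics/c3.png",cv2.resize(np.hstack([a[:,:33],b]),None,fx=6,fy=6,interpolation=3))
for z in(.067,.05): print(z,proj("side",[[.547,.1363,z],[.5325,.2047,z]]))
E
```

```text
clock: 6.0
position: [0.5454, 0.1343, 0.1649]
ee_rot: [0.631, 0.775, 0.0, -0.0]
ft_force: [-0.2, 0.9, -1.3]
grip_width: 0.141
at [0.5454 0.1343 0.1649] F [-0.2  0.9 -1.3] t 6.0 grip 0.141 j [ 0.44  0.41 -0.93  1.7   0.35  1.21 -0.37] per-row mm 5.7 deg 0.3
{"offset":[0.011, 0.013, -0.034],"rotation":[0.0, -0.0, -0.003]}
0.067 [[298.80984509 240.86987412]
 [292.98804657 259.47663064]]
0.05 [[299.07472888 244.07765567]
 [293.31468309 262.60936475]]
```

View pics/c3.png

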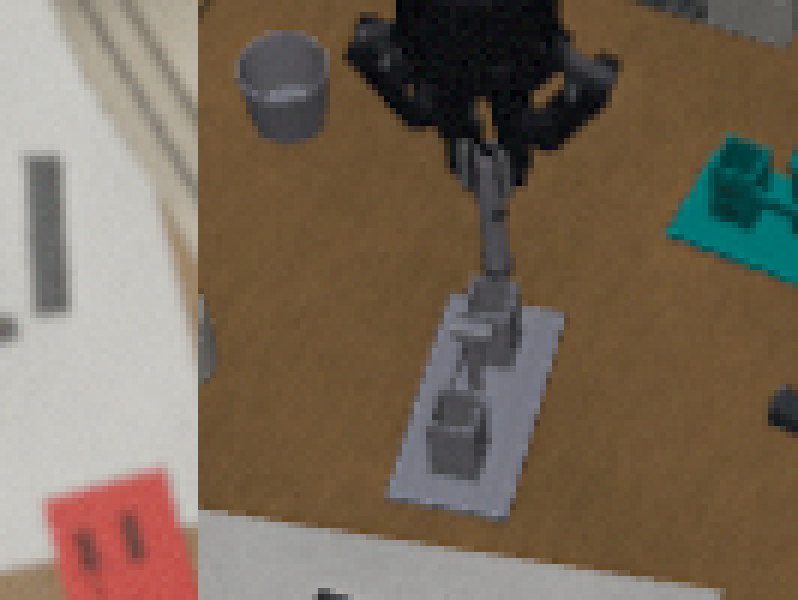

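Side crop: the rod hangs plumb with its foot at about (495,275), above the far sleeve mouth at (494,297); the projections agree within 1 px. Correct ~2 mm and lower.

```bash
python3 -m jog '[{"offset":[0.011,0.013,0.03],"rotation":[0,0,0],"fingers":-1},{"offset":[0,0,0],"rotation":[0,0,0],"fingers":-1},{"offset":[0,0,0.07],"rotation":[0,0,0],"fingers":-1},{"offset":[0,0,0.07],"rotation":[0,0,0],"fingers":-1},{"offset":[0,0,0.06],"rotation":[0,0,0],"fingers":-1},{"offset":[0,0,0],"rotation":[0,0,0],"fingers":-1}]'; python3 plan.py .547 .1363 .097 1.78 3
```

```text
clock: 6.85
position: [0.5467, 0.1356, 0.1294]
ee_rot: [0.631, 0.775, -0.0, -0.0]
ft_force: [-0.2, 0.3, -0.8]
grip_width: 0.138
at [0.5467 0.1356 0.1294] F [-0.2  0.3 -0.8] t 6.85 grip 0.138 j [ 0.41  0.45 -0.91  1.73  0.38  1.15 -0.4 ] per-row mm 10.8 deg 0.1
{"offset":[0.001, 0.001, 0.072],"rotation":[-0.0, -0.0, -0.001]}
{"offset":[0.002, 0.001, 0.072],"rotation":[-0.0, -0.0, -0.001]}
{"offset":[0.001, 0.001, 0.072],"rotation":[-0.0, -0.0, -0.001]}
```

Already 13 mm into the sleeve with no force. Continue to just above the floor, then release.

```bash
python3 -m jog '[{"offset":[0,0,0.07],"rotation":[0,0,0],"fingers":-1},{"offset":[0,0,0.07],"rotation":[0,0,0],"fingers":-1},{"offset":[0,0,0.06],"rotation":[0,0,0],"fingers":-1},{"offset":[0,0,0],"rotation":[0,0,0],"fingers":-1},{"offset":[0,0,0],"rotation":[0,0,0],"fingers":-1}]'; python3 plan.py .547 .1363 .097 1.78 1
```

```text
clock: 7.48
position: [0.5471, 0.1359, 0.1005]
ee_rot: [0.631, 0.775, 0.0, 0.0]
ft_force: [-0.3, -0.2, -0.3]
grip_width: 0.138
at [0.5471 0.1359 0.1005] F [-0.3 -0.2 -0.3] t 7.47 grip 0.138 j [ 0.4   0.48 -0.89  1.76  0.42  1.1  -0.42] per-row mm 3.5 deg 0.3
{"offset":[0.003, -0.0, 0.023],"rotation":[0.0, 0.0, -0.003]}
```

```bash
python3 -m jog '[{"offset":[0,0,0.013],"rotation":[0,0,0],"fingers":-1},{"offset":[0,0,0],"rotation":[0,0,0],"fingers":-0.4},{"offset":[0,0,0],"rotation":[0,0,0],"fingers":-0.2},{"offset":[0,0,0],"rotation":[0,0,0],"fingers":-0.2},{"offset":[0,0,-0.2],"rotation":[0,0,0],"fingers":-0.2},{"offset":[0,0,-0.25],"rotation":[0,0,0],"fingers":-0.2},{"offset":[0,0,-0.25],"rotation":[0,0,0],"fingers":0},{"offset":[0,0,0],"rotation":[0,0,0],"fingers":0}]'; python3 plan.py .471 .3335 .17 1.78 5
```

```text
clock: 8.48
position: [0.5483, 0.1365, 0.2062]
ee_rot: [0.631, 0.775, 0.002, 0.002]
ft_force: [0.5, 1.2, -0.3]
grip_width: 0.501
at [0.5483 0.1365 0.2062] F [ 0.5  1.2 -0.3] t 8.47 grip 0.501 j [ 0.45  0.37 -0.95  1.65  0.31  1.28 -0.35] per-row mm 42.9 deg 0.1
{"offset":[0.278, -0.048, 0.048],"rotation":[0.0, 0.0, -0.001]}
{"offset":[0.278, -0.047, 0.048],"rotation":[0.0, 0.0, -0.001]}
{"offset":[0.278, -0.047, 0.048],"rotation":[0.0, 0.0, -0.001]}
{"offset":[0.279, -0.046, 0.048],"rotation":[0.0, 0.0, -0.001]}
{"offset":[0.279, -0.046, 0.048],"rotation":[0.0, 0.0, -0.001]}
```

```bash
python3 -m jog '[{"offset":[0.28,-0.05,0],"rotation":[0,0,0],"fingers":0},{"offset":[0.28,-0.05,0],"rotation":[0,0,0],"fingers":0},{"offset":[0.28,-0.05,0.05],"rotation":[0,0,0],"fingers":0},{"offset":[0.28,-0.05,0.07],"rotation":[0,0,0],"fingers":0},{"offset":[0.28,-0.04,0.1],"rotation":[0,0,0],"fingers":0},{"offset":[0,0,0],"rotation":[0,0,0],"fingers":0}]'; python3 plan.py .471 .3335 .091 1.78 3; python3 - <<'E'
from h import *
b=manip.camera("side")[220:330,240:350,::-1]
cv2.imwrite("pics/c4.png",cv2.resize(b,None,fx=5,fy=5,interpolation=3))
E
```

```text
clock: 9.22
position: [0.4661, 0.3372, 0.1686]
ee_rot: [0.629, 0.777, -0.001, -0.001]
ft_force: [0.3, -0.8, 0.2]
grip_width: 0.495
at [0.4661 0.3372 0.1686] F [ 0.3 -0.8  0.2] t 9.22 grip 0.495 j [ 0.07  0.46 -0.98  1.66  0.39  1.24 -0.78] per-row mm 26.0 deg 0.1
{"offset":[-0.01, 0.01, 0.172],"rotation":[-0.0, -0.0, 0.0]}
{"offset":[-0.011, 0.009, 0.173],"rotation":[-0.0, -0.0, 0.0]}
{"offset":[-0.01, 0.01, 0.172],"rotation":[-0.0, -0.0, 0.0]}
```

View pics/c4.png

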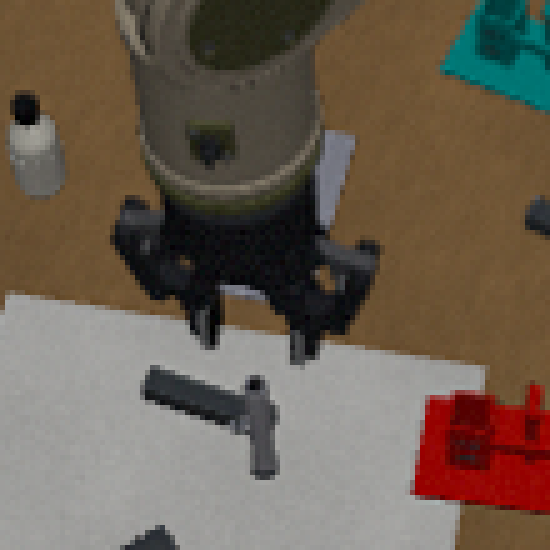

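Side crop: fingers at (205,340) and (303,355), barrel 2's top at (256,383) between them. Descend and grip.

```bash
python3 -m jog '[{"offset":[-0.01,0.01,0.17],"rotation":[0,0,0],"fingers":0},{"offset":[-0.01,0.01,0.17],"rotation":[0,0,0],"fingers":0},{"offset":[-0.01,0.01,0.17],"rotation":[0,0,0],"fingers":0},{"offset":[0,0,0],"rotation":[0,0,0],"fingers":0},{"offset":[0,0,0],"rotation":[0,0,0],"fingers":-1},{"offset":[0,0,0],"rotation":[0,0,0],"fingers":-1},{"offset":[0,0,0],"rotation":[0,0,0],"fingers":-1},{"offset":[0,0,0],"rotation":[0,0,0],"fingers":-1}]' 40; python3 plan.py .471 .3335 .2 1.78 3
```

```text
clock: 10.28
position: [0.475, 0.3312, 0.0951]
ee_rot: [0.631, 0.775, 0.001, 0.0]
ft_force: [-1.7, 0.4, 7.8]
grip_width: 0.133
at [0.475  0.3312 0.0951] F [-1.7  0.4  7.8] t 10.28 grip 0.133 j [ 0.04  0.54 -0.92  1.72  0.47  1.12 -0.82] per-row mm 35.0 deg 0.1
{"offset":[0.007, -0.007, -0.233],"rotation":[0.0, -0.0, -0.001]}
{"offset":[0.007, -0.007, -0.233],"rotation":[0.0, -0.0, -0.001]}
{"offset":[0.007, -0.008, -0.234],"rotation":[0.0, -0.0, -0.001]}
```

```bash
python3 -m jog '[{"offset":[0,0,-0.25],"rotation":[0,0,0],"fingers":-1},{"offset":[0,0,-0.25],"rotation":[0,0,0],"fingers":-1},{"offset":[0,0,-0.25],"rotation":[0,0,0],"fingers":-1},{"offset":[0,0,0],"rotation":[0,0,0],"fingers":-1}]'; python3 plan.py .532 .205 .19 1.78 4
```

```text
clock: 10.78
position: [0.4755, 0.3318, 0.2095]
ee_rot: [0.631, 0.775, 0.002, 0.001]
ft_force: [0.3, -0.0, -0.8]
grip_width: 0.136
at [0.4755 0.3318 0.2095] F [ 0.3 -0.  -0.8] t 10.78 grip 0.136 j [ 0.1   0.42 -0.99  1.61  0.37  1.31 -0.75] per-row mm 35.0 deg 0.1
{"offset":[-0.226, 0.049, 0.032],"rotation":[0.001, -0.0, -0.001]}
{"offset":[-0.226, 0.049, 0.033],"rotation":[0.001, -0.0, -0.001]}
{"offset":[-0.226, 0.048, 0.032],"rotation":[0.001, -0.0, -0.001]}
{"offset":[-0.227, 0.048, 0.032],"rotation":[0.001, -0.0, -0.001]}
```

```bash
python3 -m jog '[{"offset":[-0.226,0.049,0],"rotation":[0,0,0],"fingers":-1},{"offset":[-0.226,0.049,0],"rotation":[0,0,0],"fingers":-1},{"offset":[-0.226,0.049,0.1],"rotation":[0,0,0],"fingers":-1},{"offset":[-0.226,0.049,0.15],"rotation":[0,0,0],"fingers":-1},{"offset":[0,0,0],"rotation":[0,0,0],"fingers":-1},{"offset":[0,0,0],"rotation":[0,0,0],"fingers":-1}]'; python3 plan.py .532 .205 .17 1.78 1; python3 - <<'E'
from h import *
b=manip.camera("side")[215:295,250:350,::-1]
cv2.imwrite("pics/c5.png",cv2.resize(b,None,fx=7,fy=7,interpolation=3))
print(proj("side",[[.532,.205,.05],[.532,.205,.067]]))
E
```

```text
clock: 11.52
position: [0.5304, 0.2043, 0.1686]
ee_rot: [0.631, 0.776, -0.0, -0.0]
ft_force: [-0.2, 1.3, 0.2]
grip_width: 0.136
at [0.5304 0.2043 0.1686] F [-0.2  1.3  0.2] t 11.53 grip 0.136 j [ 0.32  0.43 -0.95  1.68  0.37  1.23 -0.51] per-row mm 2.2 deg 0.3
{"offset":[0.003, 0.011, -0.009],"rotation":[-0.0, -0.0, -0.002]}
[[293.41792141 262.74318356]
 [293.09216183 259.61101342]]
```

View pics/c5.png

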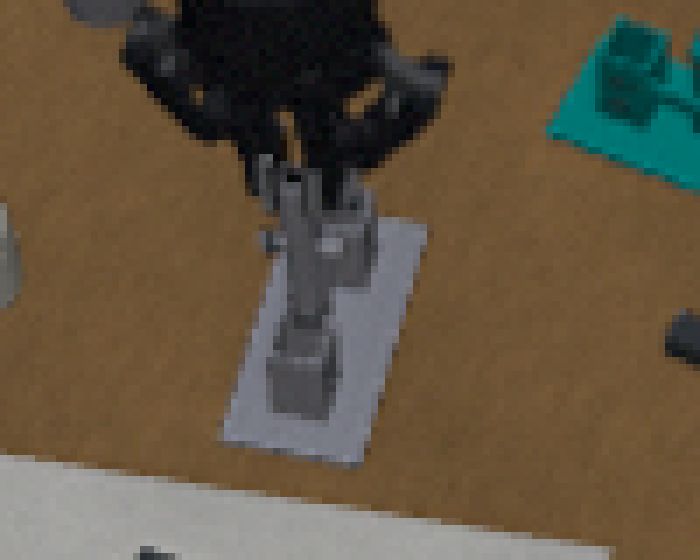

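Side crop: rod plumb, foot at (306,320) right above the near mouth, whose centre is at about (307,338). Small 1.5 mm shift and lower.

```bash
python3 -m jog '[{"offset":[0.009,0.007,0.03],"rotation":[0,0,0],"fingers":-1},{"offset":[0,0,0],"rotation":[0,0,0],"fingers":-1},{"offset":[0,0,0.07],"rotation":[0,0,0],"fingers":-1},{"offset":[0,0,0.07],"rotation":[0,0,0],"fingers":-1},{"offset":[0,0,0.07],"rotation":[0,0,0],"fingers":-1},{"offset":[0,0,0],"rotation":[0,0,0],"fingers":-1}]'; python3 plan.py .5312 .2058 .1 1.78 3
```

```text
clock: 12.32
position: [0.5315, 0.205, 0.1317]
ee_rot: [0.632, 0.775, -0.0, -0.0]
ft_force: [2.2, 0.3, -1.8]
grip_width: 0.133
at [0.5315 0.205  0.1317] F [ 2.2  0.3 -1.8] t 12.32 grip 0.133 j [ 0.3   0.47 -0.93  1.71  0.4   1.16 -0.54] per-row mm 10.6 deg 0.1
{"offset":[0.002, -0.0, 0.07],"rotation":[-0.0, 0.0, -0.001]}
{"offset":[0.002, -0.0, 0.071],"rotation":[-0.0, 0.0, -0.001]}
{"offset":[0.002, -0.0, 0.07],"rotation":[-0.0, 0.0, -0.001]}
```

```bash
python3 -m jog '[{"offset":[0,0.007,0.05],"rotation":[0,0,0],"fingers":-1},{"offset":[0,0,0.07],"rotation":[0,0,0],"fingers":-1},{"offset":[0,0,0.08],"rotation":[0,0,0],"fingers":-1},{"offset":[0,0,0],"rotation":[0,0,0],"fingers":-1},{"offset":[0,0,0],"rotation":[0,0,0],"fingers":-1}]'; python3 plan.py .5312 .2058 .1 1.78 1
```

```text
clock: 12.95
position: [0.5325, 0.2056, 0.1029]
ee_rot: [0.631, 0.775, -0.0, -0.0]
ft_force: [0.1, -0.8, -0.1]
grip_width: 0.135
at [0.5325 0.2056 0.1029] F [ 0.1 -0.8 -0.1] t 12.95 grip 0.135 j [ 0.28  0.51 -0.91  1.74  0.44  1.12 -0.56] per-row mm 3.1 deg 0.3
{"offset":[0.003, -0.008, 0.019],"rotation":[-0.0, 0.0, -0.003]}
```

```bash
python3 -m jog '[{"offset":[0,0,0.013],"rotation":[0,0,0],"fingers":-1},{"offset":[0,0,0],"rotation":[0,0,0],"fingers":-0.4},{"offset":[0,0,0],"rotation":[0,0,0],"fingers":-0.2},{"offset":[0,0,0],"rotation":[0,0,0],"fingers":-0.2},{"offset":[0,0,-0.2],"rotation":[0,0,0],"fingers":-0.2},{"offset":[0,0,-0.3],"rotation":[0,0,0],"fingers":-0.2},{"offset":[0,0,-0.4],"rotation":[0,0,0],"fingers":0},{"offset":[0,0,-0.4],"rotation":[0,0,0],"fingers":0}]'; python3 plan.py .40 -.03 .36 1.5 6; python3 - <<'E'
from h import *
a=manip.camera("top")[120:220,360:490,::-1]; b=manip.camera("side")[100:290,270:390,::-1]
a=cv2.resize(a,None,fx=3,fy=3,interpolation=3); b=cv2.resize(b,None,fx=3.1,fy=3.1,interpolation=3)
im=np.zeros((b.shape[0],390+b.shape[1],3),np.uint8); im[:300,:390]=a; im[:,390:]=b
cv2.imwrite("pics/c6.png",im); print(im.shape)
E
```

```text
clock: 13.95
position: [0.5323, 0.2055, 0.2978]
ee_rot: [0.631, 0.776, -0.0, 0.0]
ft_force: [1.3, 0.1, 0.1]
grip_width: 0.503
at [0.5323 0.2055 0.2978] F [1.3 0.1 0.1] t 13.95 grip 0.503 j [ 0.35  0.34 -0.99  1.5   0.28  1.46 -0.45] per-row mm 46.2 deg 2.6
{"offset":[-0.226, -0.197, -0.069],"rotation":[0.0, 0.0, 0.023]}
{"offset":[-0.235, -0.186, -0.069],"rotation":[0.0, 0.0, 0.023]}
{"offset":[-0.244, -0.175, -0.069],"rotation":[0.0, 0.0, 0.023]}
{"offset":[-0.251, -0.164, -0.069],"rotation":[0.0, 0.0, 0.023]}
{"offset":[-0.259, -0.153, -0.069],"rotation":[0.0, 0.0, 0.023]}
{"offset":[-0.266, -0.14, -0.069],"rotation":[0.0, 0.0, 0.023]}
(589, 762, 3)
```

View pics/c6.png

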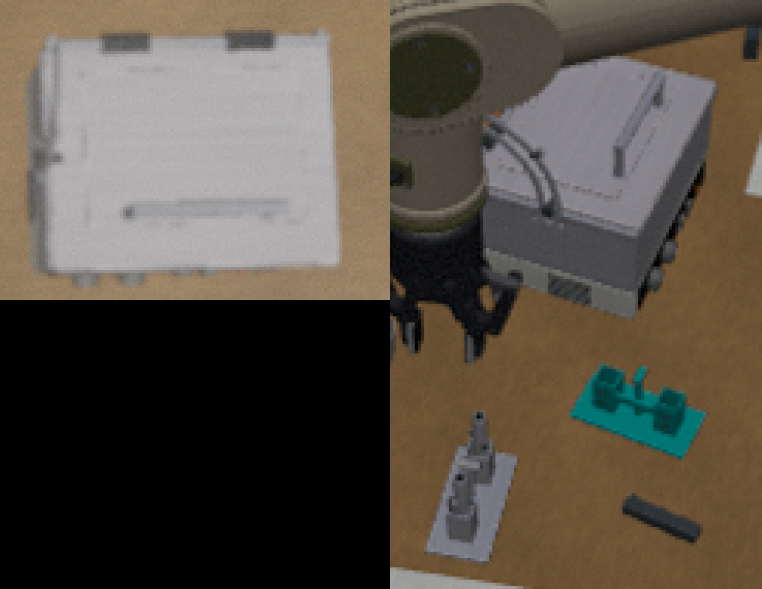

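Side crop: both barrels stand in the grey rack's sleeves, tops at (479,415) and (460,478). The handle bar runs (618,150)–(658,75) in the side crop and (128,211)–(287,205) in the top crop.

```bash
python3 - <<'E'
from h import *
np.set_printoptions(precision=4,suppress=True)
T=lambda x,y:(360+x/3,120+y/3); S=lambda x,y:(270+(x-390)/3.1,100+y/3.1)
print("barrel tops z.105",onz("side",S(479,415),.105),onz("side",S(460,478),.105), proj("side",[[.547,.1363,.105],[.5325,.2047,.105]]), S(479,415),S(460,478))
print("handle top ends",onz("top",T(128,212),.2),onz("top",T(287,206),.2))
print("handle side ends",onz("side",S(618,148),.2),onz("side",S(658,76),.2))
print("tri",tri(T(128,212),S(618,148)),tri(T(287,206),S(658,76)))
print("lid corners top z.156",[onz("top",T(*p),.153) for p in((52,38),(327,36),(340,265),(48,268))])
print("lid corners side",[onz("side",S(*p),.153) for p in((714,82),(640,235))])
print("hinges",[onz("top",T(*p),.156) for p in((126,42),(250,40))])
E
```

```text
barrel tops z.105 [0.545 0.137 0.105] [0.5285 0.2104 0.105 ] [[298.2007 233.4875]
 [292.2361 252.2596]] (298.7096774193548, 233.8709677419355) (292.5806451612903, 254.19354838709677)
handle top ends [ 0.529  -0.1657  0.2   ] [ 0.5347 -0.2991  0.2   ]
handle side ends [ 0.531  -0.1708  0.2   ] [ 0.5357 -0.2939  0.2   ]
tri (array([ 0.5284, -0.1643,  0.2066]), np.float64(2.852928538086015e-05)) (array([ 0.5365, -0.3005,  0.1946]), np.float64(0.0028952396137322837))
lid corners top z.156 [array([ 0.686 , -0.1113,  0.153 ]), array([ 0.6904, -0.356 ,  0.153 ]), array([ 0.4877, -0.3624,  0.153 ]), array([ 0.4842, -0.1063,  0.153 ])]
lid corners side [array([ 0.4925, -0.3623,  0.153 ]), array([ 0.4781, -0.1066,  0.153 ])]
hinges [array([ 0.6823, -0.1758,  0.156 ]), array([ 0.6852, -0.2857,  0.156 ])]
```

```bash
python3 -m jog '[{"offset":[-0.2,-0.04,-0.2],"rotation":[0,0,0.01],"fingers":0},{"offset":[-0.3,-0.06,-0.2],"rotation":[0,0,0.01],"fingers":0},{"offset":[-0.36,-0.07,-0.05],"rotation":[0,0,0.01],"fingers":0},{"offset":[-0.36,-0.06,0],"rotation":[0,0,0.01],"fingers":0},{"offset":[-0.36,-0.05,0],"rotation":[0,0,0.01],"fingers":0},{"offset":[-0.36,-0.04,0],"rotation":[0,0,0.01],"fingers":0},{"offset":[-0.36,-0.03,0],"rotation":[0,0,0.01],"fingers":0},{"offset":[0,0,0],"rotation":[0,0,0.01],"fingers":0}]'; python3 plan.py .532 -.232 .32 1.6 3
```

```text
clock: 15.05
position: [0.5276, -0.149, 0.3624]
ee_rot: [0.694, 0.72, -0.001, -0.0]
ft_force: [-0.6, 0.3, -0.3]
grip_width: 0.501
at [ 0.5276 -0.149   0.3624] F [-0.6  0.3 -0.3] t 15.05 grip 0.501 j [ 0.89  0.21 -0.81  1.44  0.15  1.56  0.12] per-row mm 31.1 deg 0.1
{"offset":[-0.185, 0.003, 0.094],"rotation":[-0.0, 0.0, 0.001]}
{"offset":[-0.185, 0.004, 0.094],"rotation":[-0.0, 0.0, 0.001]}
{"offset":[-0.184, 0.004, 0.095],"rotation":[-0.0, 0.0, 0.001]}
```

```bash
python3 -m jog '[{"offset":[-0.185,0.004,0.05],"rotation":[0,0,0],"fingers":0},{"offset":[-0.185,0.004,0.08],"rotation":[0,0,0],"fingers":0},{"offset":[-0.185,0.004,0.2],"rotation":[0,0,0],"fingers":0},{"offset":[0,0,0.25],"rotation":[0,0,0],"fingers":0},{"offset":[0,0,0],"rotation":[0,0,0],"fingers":0},{"offset":[0,0,0],"rotation":[0,0,0],"fingers":0}]'; python3 plan.py .532 -.232 .198 1.6 3; python3 - <<'E'
from h import *
b=manip.camera("side")[80:200,280:400,::-1]
cv2.imwrite("pics/c7.png",cv2.resize(b,None,fx=5,fy=5,interpolation=3))
E
```

```text
clock: 15.8
position: [0.5344, -0.2264, 0.2777]
ee_rot: [0.691, 0.723, 0.0, 0.001]
ft_force: [-0.9, -0.3, 0.1]
grip_width: 0.502
at [ 0.5344 -0.2264  0.2777] F [-0.9 -0.3  0.1] t 15.8 grip 0.502 j [ 0.94  0.31 -0.76  1.51  0.21  1.41  0.21] per-row mm 26.6 deg 0.3
{"offset":[-0.012, -0.006, 0.177],"rotation":[0.0, 0.0, 0.003]}
{"offset":[-0.012, -0.006, 0.177],"rotation":[0.0, 0.0, 0.003]}
{"offset":[-0.012, -0.006, 0.177],"rotation":[0.0, 0.0, 0.003]}
```

View pics/c7.png

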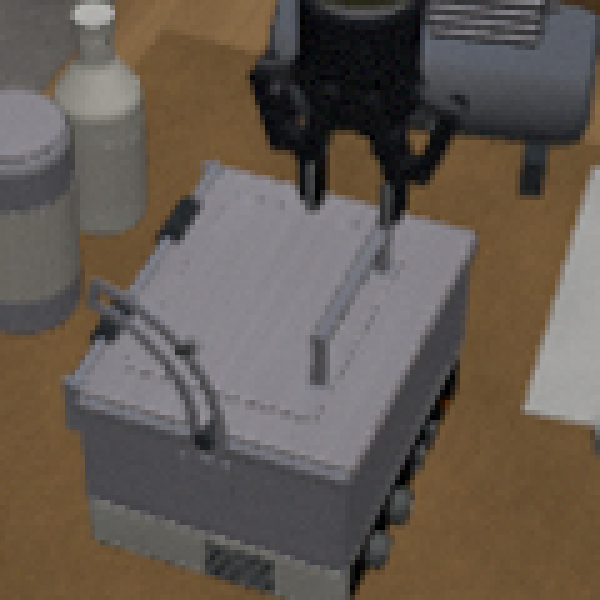

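Side crop: handle middle is at (354,285) and the fingers at (312,205)/(395,215) straddle its line. Stud is at (205,437) and the mark tab at (185,348). Descend and grip.

```bash
python3 -m jog '[{"offset":[-0.01,-0.006,0.18],"rotation":[0,0,0],"fingers":0},{"offset":[-0.01,-0.006,0.18],"rotation":[0,0,0],"fingers":0},{"offset":[-0.01,-0.006,0.15],"rotation":[0,0,0],"fingers":0},{"offset":[0,0,0],"rotation":[0,0,0],"fingers":0},{"offset":[0,0,0],"rotation":[0,0,0],"fingers":-1},{"offset":[0,0,0],"rotation":[0,0,0],"fingers":-1},{"offset":[0,0,0],"rotation":[0,0,0],"fingers":-1},{"offset":[0,0,0],"rotation":[0,0,0],"fingers":-1}]' 60; python3 plan.py .532 -.232 .198 1.6 1
```

```text
clock: 16.85
position: [0.5341, -0.2313, 0.202]
ee_rot: [0.691, 0.723, 0.002, 0.003]
ft_force: [10.4, -0.6, -1.8]
grip_width: 0.116
at [ 0.5341 -0.2313  0.202 ] F [10.4 -0.6 -1.8] t 16.85 grip 0.116 j [ 0.94  0.36 -0.75  1.62  0.25  1.26  0.19] per-row mm 4.6 deg 1.0
{"offset":[-0.004, -0.014, 0.027],"rotation":[0.003, 0.001, 0.008]}
```

```bash
python3 -m jog '[{"offset":[0,0.013,0],"rotation":[0,0,0],"fingers":-1},{"offset":[0,0.019,-0.06],"rotation":[0.03,0,0],"fingers":-1},{"offset":[0,0.019,-0.06],"rotation":[0.03,0,0],"fingers":-1},{"offset":[0,0.019,-0.06],"rotation":[0.03,0,0],"fingers":-1},{"offset":[0,0.019,-0.06],"rotation":[0.03,0,0],"fingers":-1},{"offset":[0,0,0],"rotation":[0,0,0],"fingers":-1}]'; cat > ang.py <<'E'
from h import *
o=manip.get_obs(); p=np.array(o["position"]); h=np.array([.6845,-.23,.156])
d=p-h; a0=np.arctan2(.202-.156,-.1505+.0)
A=R.from_quat(o["ee_rot"]).as_matrix()
print("lid~",np.degrees(np.arctan2(.046,-.1505)-np.arctan2(d[2],d[0])).round(1),"r",np.hypot(d[0],d[2]).round(4),"tilt",np.degrees(np.arcsin(-A[0,2]*-1)).round(1),"p",p.round(4),"F",np.round(o["ft_force"],1),"j",np.round(o["joint_pos"],2),"t",round(o["clock"],2))
E
python3 ang.py
```

```text
clock: 17.6
position: [0.548, -0.2308, 0.234]
ee_rot: [0.686, 0.717, -0.087, -0.084]
ft_force: [-0.5, -1.9, -8.1]
grip_width: 0.117
lid~ 12.7 r 0.1572 tilt -13.8 p [ 0.548  -0.2308  0.234 ] F [-0.5 -1.9 -8.1] j [ 0.76  0.53 -0.7   1.35  0.36  1.63  0.11] t 17.6
```

```bash
python3 - <<'E'
from h import *
o=manip.get_obs(); p=np.array(o["position"]); A=R.from_quat(o["ee_rot"]); h=np.array([.6845,p[1],.156]); d=p-h
for i in range(8):
    q=h+R.from_rotvec([0,np.radians(27.3/8)*(i+1),0]).apply(d)
    print(np.round(A.inv().apply(q-p)/.15,3), q.round(3)); p=q; A=A*R.from_rotvec([.02,0,0])
E
```

```text
[-0.001  0.019 -0.059] [ 0.553 -0.231  0.242]
[-0.002  0.021 -0.059] [ 0.558 -0.231  0.25 ]
[-0.002  0.023 -0.058] [ 0.564 -0.231  0.257]
[-0.002  0.026 -0.057] [ 0.57  -0.231  0.264]
[-0.002  0.028 -0.056] [ 0.577 -0.231  0.271]
[-0.002  0.03  -0.055] [ 0.584 -0.231  0.277]
[-0.002  0.032 -0.053] [ 0.591 -0.231  0.283]
[-0.002  0.034 -0.052] [ 0.599 -0.231  0.288]
```

```bash
python3 -m jog '[{"offset":[-0.001,0.019,-0.059],"rotation":[0.01,0,0],"fingers":-1},{"offset":[-0.002,0.021,-0.059],"rotation":[0.01,0,0],"fingers":-1},{"offset":[-0.002,0.023,-0.058],"rotation":[0.01,0,0],"fingers":-1},{"offset":[-0.002,0.026,-0.057],"rotation":[0.01,0,0],"fingers":-1},{"offset":[0,0,0],"rotation":[0,0,0],"fingers":-1}]' 50; python3 ang.py
```

```text
clock: 18.23
position: [0.5692, -0.2302, 0.2641]
ee_rot: [0.682, 0.713, -0.116, -0.112]
ft_force: [-6.5, 2.5, -6.7]
grip_width: 0.113
lid~ 26.2 r 0.1581 tilt -18.5 p [ 0.5692 -0.2302  0.2641] F [-6.5  2.5 -6.7] j [ 0.67  0.61 -0.67  1.17  0.4   1.8   0.1 ] t 18.23
```

```bash
python3 - <<'E'
from h import *
o=manip.get_obs(); p=np.array(o["position"]); A=R.from_quat(o["ee_rot"]); h=np.array([.6845,p[1],.156]); d=p-h; d*=.157/np.linalg.norm(d)
for i in range(4):
    q=h+R.from_rotvec([0,np.radians(13.8/4)*(i+1),0]).apply(d)
    print(np.round(A.inv().apply(q-p)/.15,3), q.round(3)); p=q
E
```

```text
[-0.002  0.034 -0.053] [ 0.577 -0.23   0.27 ]
[-0.002  0.031 -0.055] [ 0.584 -0.23   0.276]
[-0.002  0.035 -0.053] [ 0.591 -0.23   0.282]
[-0.002  0.038 -0.05 ] [ 0.599 -0.23   0.288]
```

```bash
python3 -m jog '[{"offset":[-0.002,0.034,-0.053],"rotation":[0,0,0],"fingers":-1},{"offset":[-0.002,0.031,-0.055],"rotation":[0,0,0],"fingers":-1},{"offset":[-0.002,0.035,-0.053],"rotation":[0,0,0],"fingers":-1},{"offset":[-0.002,0.035,-0.046],"rotation":[0,0,0],"fingers":-1},{"offset":[0,0,0],"rotation":[0,0,0],"fingers":-1},{"offset":[0,0,0],"rotation":[0,0,0],"fingers":-1}]'; python3 ang.py; python3 - <<'E'
from h import *
b=manip.camera("side")[70:290,260:390,::-1]
cv2.imwrite("pics/c8.png",cv2.resize(b,None,fx=2.7,fy=2.7,interpolation=3)[:,:]) 
c=cv2.resize(manip.camera("side")[100:195,275:375,::-1],None,fx=6,fy=6,interpolation=3); cv2.imwrite("pics/c9.png",c)
E
```

```text
clock: 18.98
position: [0.5967, -0.2294, 0.2893]
ee_rot: [0.682, 0.713, -0.116, -0.112]
ft_force: [-16.5, 7.2, 5.9]
grip_width: 0.113
lid~ 39.6 r 0.1596 tilt -18.6 p [ 0.5967 -0.2294  0.2893] F [-16.5   7.2   5.9] j [ 0.61  0.66 -0.66  1.04  0.42  1.88  0.11] t 18.98
```

View pics/c9.png

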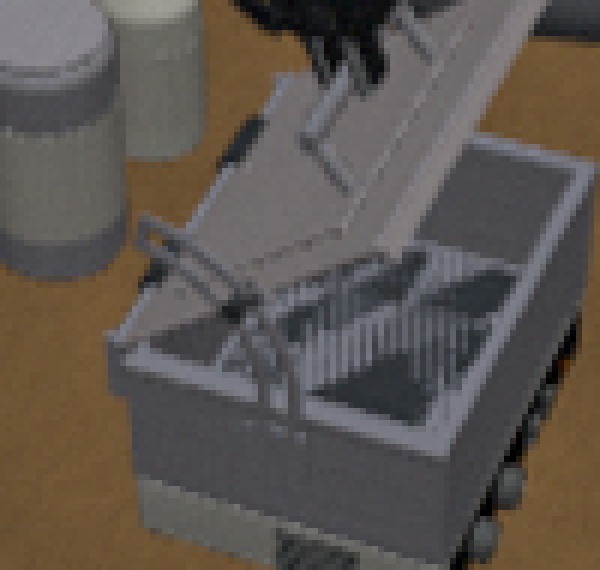

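Side crop: the lid is up with the stud at about (235,308), close beside the mark tab at roughly (250,297). Check the angle numerically.

```bash
python3 - <<'E'
from h import *
for y in(-.10,-.107):
  for a in(34,37,40,43,46):
    t=np.radians(a); P=np.array([.6845-.1*np.cos(t),y,.156+.1*np.sin(t)]);Q=np.array([.6845-.112*np.cos(.698),y,.156+.112*np.sin(.698)])
    print(y,a,((proj("side",[P,Q])-[275,100])*6).round(0).tolist())
o=manip.get_obs();A=R.from_quat(o["ee_rot"]);print(A.inv().apply([-.0012,-.001,.0018])/.15)
for q in ("lid_stud","half_open_mark"): print(q,manip.recognise("side",q)[:1])
E
```

```text
-0.1 34 [[236.0, 317.0], [240.0, 296.0]]
-0.1 37 [[231.0, 309.0], [240.0, 296.0]]
-0.1 40 [[225.0, 302.0], [240.0, 296.0]]
-0.1 43 [[219.0, 295.0], [240.0, 296.0]]
-0.1 46 [[212.0, 287.0], [240.0, 296.0]]
-0.107 34 [[242.0, 308.0], [246.0, 288.0]]
-0.107 37 [[236.0, 301.0], [246.0, 288.0]]
-0.107 40 [[231.0, 294.0], [246.0, 288.0]]
-0.107 43 [[224.0, 286.0], [246.0, 288.0]]
-0.107 46 [[218.0, 279.0], [246.0, 288.0]]
[-0.0062781  -0.01168758 -0.00874245]
lid_stud [{'bbox': [295.3, 95.3, 367.4, 158.6], 'conf': 0.95}]
half_open_mark [{'bbox': [293.3, 96.9, 375.8, 202.2], 'conf': 0.69}]
```

Both estimates put the lid at 39–40°. Relieve the radial strain slightly, settle, and recheck.

```bash
python3 -m jog '[{"offset":[-0.006,-0.012,-0.009],"rotation":[0,0,0],"fingers":-1},{"offset":[0,0,0],"rotation":[0,0,0],"fingers":-1},{"offset":[0,0,0],"rotation":[0,0,0],"fingers":-1},{"offset":[0,0,0],"rotation":[0,0,0],"fingers":-1},{"offset":[0,0,0],"rotation":[0,0,0],"fingers":-1}]'; python3 ang.py; python3 - <<'E'
from h import *
print(np.round(manip.get_obs()["joint_velocities"],4))
a=manip.camera("side"); c=cv2.resize(a[100:195,275:345,::-1],None,fx=6,fy=6,interpolation=3); d=cv2.resize(a[220:300,270:350,::-1],None,fx=4.5,fy=4.5,interpolation=3)
im=np.zeros((570,780,3),np.uint8); im[:,:420]=c; im[:360,420:]=d; cv2.imwrite("pics/c10.png",im)
E
```

```text
clock: 19.8
position: [0.5965, -0.2294, 0.2893]
ee_rot: [0.681, 0.714, -0.115, -0.112]
ft_force: [-9.8, 8.5, -5.6]
grip_width: 0.111
lid~ 39.6 r 0.1598 tilt -18.5 p [ 0.5965 -0.2294  0.2893] F [-9.8  8.5 -5.6] j [ 0.62  0.66 -0.66  1.04  0.42  1.88  0.11] t 19.8
[ 0.0003  0.0012 -0.0019 -0.0017  0.001  -0.0003  0.0005]
```

View pics/c10.png

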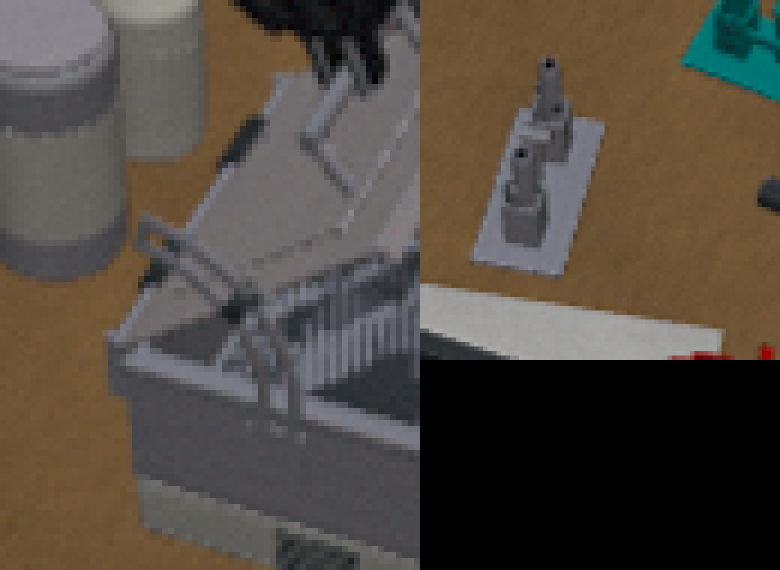

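The stud at (235,308) lies in line with the mark. The lid is steady at about 39.6°, and both barrels stand in the grey rack. Handing in.

```bash
python3 -c "
from workcell import manip
print(manip.hand_in())"; python3 ang.py
```

```text
the job is handed in; nothing more can be done
None
the job is handed in; nothing more can be done
```

I put both barrels into the grey rack's two sleeves with the washer shut. Then I gripped the lid handle, lifted the lid to the half-open mark, and handed in at about 19.9 s while still holding it. The hand-in reports no verdict.

**Lid:** It stands at about 39.6° from the tool position and 39–40° from the stud against the mark in the side picture. The joints were at rest, and the tool felt about 14 N in all (a little over 11 N across the lid's plane). The spring alone should give about 8 N, so some sideways strain of roughly 8 N remained in the grip.

**Barrels:** The last side picture shows both upright and seated in the rack, and the rack standing flat on the table. I judged the depth from the release heights and that picture; I did not measure it separately. From the side picture, the near barrel's top came out about 7 mm from where I expected it. I put that down to reading the pixel and did not recheck it.

**Other objects:** I never touched the weights, bottles, cup or tape. I did not take a final picture of all of them to confirm they had not moved.

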